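Clamp the practice clock in its quick-release holder

ROBOT

A 6-joint arm with a two-finger parallel gripper is mounted at the origin on the work surface. World frame = base frame: x ahead of the robot, y to its left, z up, the work surface at z = 0. Lengths are in mm, angles in rad, forces in N, time in s.
With the tool pointing down it reaches from about 425 to 925 mm from the base axis. Payload 12.5 kg.
Tool frame: the origin (TCP) lies between the finger pads; the fingertips stand 14 mm ahead of it and the grasp point (between the pads) lies 5 mm behind it; z points along the fingers, y is the direction in which the jaws open and shut (so a half turn about z gives the same grasp; the last joint's range is limited). The gripper opens to 85 mm and grips with 20 to 120 N. Pads are 22 mm wide; open, the fingers measure 114 mm over their backs; the gripper's body (76 mm by 85 mm) begins 54 mm behind the grasp point. The pads swing forward as they close: fully open they stand 13 mm farther back than shut.
Start: joints at [-1.454, 0.491, 1.559, -0, 1.092, -0.106], TCP at [138.122, -609.562, 245.327] pointing down, gripper open.
Joint ranges: [-3.1, 3.1], [-0.84, 2.19], [0.05, 2.79], [-1.13, 4.28], [0.06, 2.93], [-2.69, 2.69]. Speed limits (rad/s): [2.22, 2.22, 2.79, 3.14, 3.14, 3.14].

INTERFACE

Orientations are given as a 3x3 rotation matrix whose columns are the frame's x, y, z axes.
In Python, from cell import goto, movel, move_j, set_gripper, pause, solve_ik, read_state, camera, camera_model, IKError, finish_job gives the robot as it stands. The module is installed in compiled form; this text tells all that it offers. Calls block until the motion is done:
- goto(position, orientation): joint-space move of the TCP to a pose.
- movel(position, frame=None, feed=150, threshold=None): straight line of the TCP; frame=None keeps the orientation; feed is the mean speed in mm/s. With threshold (N) it stops when the force on the tool has changed by that much, and returns True; else False.
- move_j(angles): joint-space move.
- set_gripper(opening, squeeze=None): finger opening in mm; squeeze is the grip in N (None keeps the last); returns when the fingers have stopped.
- pause(seconds).
- solve_ik(position, orientation): joint angles nearest the present ones, or None.
- read_state(): the state.
- camera(name): name is "side" or "top" or "wrist"; returns (picture, depth): 480x640x3 uint8, blue, green, red; 480x640 float32, mm along the optical axis (not along the pixel's ray), 0 where there is no reading.
- camera_model(name): a dict with "K" (3x3 intrinsics, pixels), "R" (3x3) and "t" (3): a world point X has camera coordinates R X + t; the wrist camera has in their place "tool_from_camera" (4x4, takes a point from camera to tool coordinates, whose origin is the TCP and whose axes are the flange's). Camera axes: x right, y down, z forward; pixel columns grow to the right and rows downward; lengths in mm; the calibration is good to about 2 mm. A picture is of the moment at which its call begins: read the wrist's pose just before it. camera_model takes no time and is no camera call.
A pose or a line that the arm cannot do raises IKError and nothing moves.
- finish_job(): hands the job in, once; it reports no verdict.
The state is a dict: "clock": time; "joints": joint angles; "qd": joint speeds; "tau": joint torques, N m; "tcp_pos": TCP position; "tcp_rot": TCP orientation; "force": force on the tool from outside, world axes, zero at the start; "ft_torque": the same for the moment, N m; "opening": finger opening in mm.
Only numpy, scipy, OpenCV 4.12 (cv2) and the standard library are available. Lean on these libraries where they do the work, as an engineer would, in place of code of your own. Each camera call takes 0.05 s, during which the arm holds its last target.

TASK

Fix the practice clock in its table holder: flip the red-handled cam lever right over to open the clamp, push the clock along its track until its toe meets the stop, and turn the red wing nut clockwise until its white-tipped wing lies over the green tab; then flip the lever fully back to clamp the clock's toe. Turn the nut only while the lever is open, keep the clock upright, leave the other things on the table where they are, and let go of everything at the end.

Things in the scene. Friction and masses are not known exactly. Their poses are not given: they have to be found in the camera images.
- clamp: Holder fixed to the table, placed and turned differently each time. Origin: on the table below the wing nut's axis. +x: away from the robot (before yaw); +y: along the track, out of the clamp. Wooden rails 12 wide, 14 high run from y=-20 to 160 mm, inner faces at x=+-43 mm. A blue column at y=-115 carries the lever and an aluminium beam 36 mm wide (y=-130 to 20, top 63 mm high, lever open 77).
- stop_face (a point): Middle of the face of the wooden stop across the track (20 mm high), at clamp y=-20 mm, 10 mm up.
- shoe: Black rubber shoe under the beam below the nut, 36 mm in diameter, 16 mm high, sprung (2.5 N per mm). Lever closed: its face is at most 18 mm above the table, so the 20 mm toe cannot pass; lever open: at least 26 mm, so it can. Its origin is not a useful point.
- cam_lever (a joint): Angle of the cam lever: 0 closed (starts 0 to 0.1), 2.09 rad fully open, end stops at both. It swings in the clamp's x-z plane about lever_pivot: closed it leans to clamp -x (towards the robot), open to clamp +x, each 30 degrees above level. It stays where it is left (2 N at the handle, 3 N when clamping).
- lever_pivot (a point): Pivot of the lever, 92 mm above the table, at clamp (0,-115) mm; the pivot axis is clamp y.
- lever_grip (a point): Middle of the lever's red cross handle, 100 mm from the pivot: a round bar 14 mm in diameter, 80 mm long, parallel to clamp y, on a 14 mm thick steel stem. It can be pushed or pinched from above.
- nut_centre (a point): Centre of the red wing nut, on its vertical axis, at mid-height of its wings: 85 mm above the table with the lever closed, 99 mm with it open. The wings are one straight upright blade 84 mm long, 10 mm thick, 26 mm high, on a round hub 34 mm in diameter below.
- pointer_tip (a point): Outer end of the wing with the white tip (the pointer), 42 mm from nut_centre.
- wing_nut (a joint): Angle of the wing nut, growing clockwise seen from above: at 0 the white tip points to clamp +y, at pi/2 to clamp +x. Range 0 to 3.6 rad, starts at 0 to 1.0. It stays where it is left (about 2 N at a wing). Clockwise lowers the shoe by 1.2 mm per rad.
- green_tab (a point): Point on the green tab (14 mm wide, reaching 64 mm from the axis) on the grey ring under the wing nut, 42 mm from the axis. It lies 0.7 to 2.8 rad clockwise of the pointer at the start and cannot be moved by hand; it shows where the white tip must point. It rises with the beam.
- clock: Practice clock (0.5 to 0.9 kg, loose): wooden base 80 (x) x 230 (y) x 20 mm high; on it a white dial, 100 mm in diameter, 20 thick, stands in the y-z plane (centre 25 mm to +y of the middle, 82 up, top at 132). Origin: centre of the underside. Its -y points along the track to the clamp. It starts between the rails, 50 to 110 mm short of home, in line with the clamp.
- toe (a point): Middle of the clock base's end face towards the clamp (its flat toe), 10 mm up. Home: touching the stop, at clamp y=-20 mm.
- tail (a point): Middle of the clock base's other end face, 10 mm up, 40 mm beyond the dial: push here towards the clamp.
- pencil_cup: Bystander: yellow cup with pencils, 68 mm diameter, 135 mm tall; origin under its centre.
- toy_clock: Bystander: flat orange toy clock, 84 mm diameter, 15 mm high; origin under its centre.
- tin: Bystander: flat metal tin 75 x 105 x 20 mm; origin under its centre.
- eraser: Bystander: board eraser 45 x 120 x 36 mm; origin under its centre.
- glue: Bystander: white glue bottle with red cap, 48 mm diameter, 110 mm tall; origin under its centre.

How it is judged (in metres and radians):
On the way, in this order (a step that is already met when the one before it is completed fails the run):
1. the lever is flipped fully open (value of joint cam_lever above 1.85 rad), for 0.2 s.
2. with the lever open, the clock's toe is at the stop and the white tip is over the green tab (value of joint cam_lever above 1.6 rad and y of toe in the frame of clamp below -0.016 m and horizontal distance between pointer_tip and green_tab below 0.008 m), for 0.2 s.
At the end, for the whole second after the job is handed in: Lever closed (within 0.12 rad of its stop), toe within 4 mm of the stop, white tip within 8 mm (seen from above) of the middle of the green tab, shoe pressing on the clock's toe with over 6 N, clock upright and at rest (value of joint cam_lever below 0.12 rad and y of toe in the frame of clamp below -0.016 m and horizontal distance between pointer_tip and green_tab below 0.008 m and contact force between shoe and clock above 6 N and linear speed of clock below 0.01 m/s and angle between clock's own z axis and vertical below 0.06 rad); the robot touches nothing.
It fails at once if a bystander is shifted by more than 20 mm (distance of any of pencil_cup, toy_clock, tin, eraser, glue from where it was at the start of the episode above 0.02 m).
It fails at once if a bystander is tipped (angle between any of pencil_cup, toy_clock, tin, eraser, glue's own z axis and vertical above 0.4 rad).
It fails at once if the clock is tipped (angle between clock's own z axis and vertical above 0.3 rad).
It fails at once if the nut is turned while the lever is closed (value of joint cam_lever below 0.6 rad and (velocity of joint wing_nut above 0.5 rad/s or velocity of joint wing_nut below -0.5 rad/s)).
It also fails if it takes over 72 s, if anything falls off the work surface, if the arm or the gripper's body presses on something with over 40 N, if the wrist force passes 120 N, or if a joint passes its speed limit or range.

## Working session

There is one attempt and no reset: what is moved stays moved. The work goes in short steps, each a Python script; the robot and the scene stay as the last script left them, time stands still between calls to the robot, and variables do not carry over. Pictures are saved under pics/ and viewed, and the job is handed in when it is done.

```bash
ls; mkdir -p pics; python3 - <<'E'
from cell import *
import cv2,numpy as np
s=read_state();print(s)
for n in("top","side"):
    im,d=camera(n);cv2.imwrite(f"pics/{n}0.png",im);np.save(f"pics/{n}0.npy",d)
    m=camera_model(n);print(n,m)
print(camera_model("wrist"))
E
```

```text
pics
{'clock': 0.0, 'joints': array([-1.45356893e+00,  4.91602965e-01,  1.55946675e+00, -1.53819128e-05,
        1.09166898e+00, -1.05614723e-01]), 'qd': array([ 0.00098498,  0.00013733,  0.00141864, -0.00049545, -0.00047675,
       -0.00024425]), 'tau': array([-3.51537979e-03, -6.18446088e+01, -2.61598545e+01, -2.28079648e-04,
        3.97815340e-03, -1.67558511e-05]), 'tcp_pos': array([ 138.11185628, -609.33490136,  244.69479675]), 'tcp_rot': array([[ 9.75271714e-01,  2.21009190e-01, -1.47596387e-04],
       [ 2.21009213e-01, -9.75271058e-01,  1.13658145e-03],
       [ 1.07248461e-04, -1.14109590e-03, -9.99999343e-01]]), 'force': array([0.12680043, 0.44462293, 0.21187188]), 'ft_torque': array([0.03032362, 0.05797675, 0.0533597 ]), 'opening': 85.01042437423635}
top {'K': array([[476.2217969 ,   0.        , 322.19471473],
       [  0.        , 476.2217969 , 238.07011239],
       [  0.        ,   0.        ,   1.        ]]), 'R': array([[-0.01477421, -0.99979688,  0.01370833],
       [-0.98315362,  0.01202757, -0.18238503],
       [ 0.18218311, -0.01617199, -0.98313162]]), 't': array(
[... 243 characters left out ...]
8997 , -0.00778463],
       [-0.0567251 , -0.51385933, -0.85599699],
       [ 0.07894565,  0.85238432, -0.51692219]]), 't': array([-582.40323241,  101.53326805,  887.6751907 ])}
{'K': array([[355.82679876,   0.        , 318.0735287 ],
       [  0.        , 355.82679876, 241.66906428],
       [  0.        ,   0.        ,   1.        ]]), 'tool_from_camera': array([[-9.53033714e-04, -9.64828075e-01, -2.62879966e-01,
         6.74984056e+01],
       [ 9.99999269e-01, -7.23802833e-04, -9.68836563e-04,
         1.25225878e+00],
       [ 7.44487452e-04, -2.62880697e-01,  9.64828060e-01,
        -1.28619350e+02],
       [ 0.00000000e+00,  0.00000000e+00,  0.00000000e+00,
         1.00000000e+00]])}
```

View pics/top0.png

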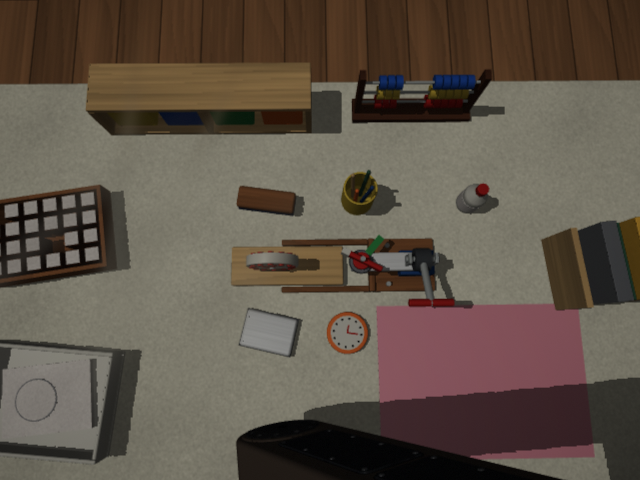

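View pics/side0.png

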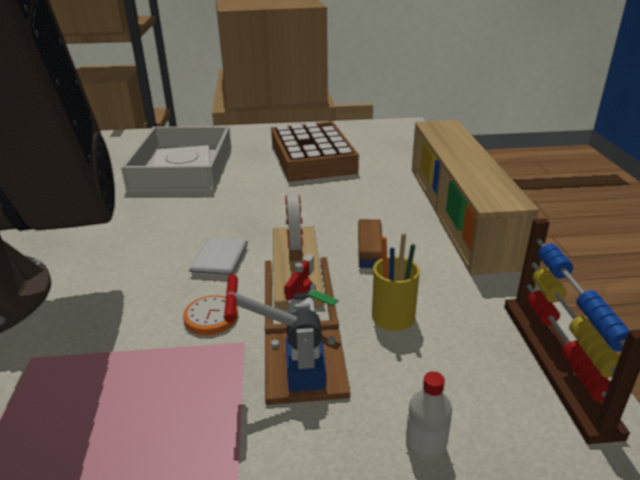

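Top view: the clamp runs along image columns (nut near (364,260), lever handle (431,302), column (425,262)); the clock is to the left with its dial near (272,261), and the green tab is at (376,243). The cup (359,193) is close to the tab.

```bash
cat > h.py <<'E'
import numpy as np,cv2
from cell import *
def deproj(name,d):
    m=camera_model(name);K=m["K"];v,u=np.mgrid[0:480,0:640]
    c=np.stack([(u-K[0,2])/K[0,0]*d,(v-K[1,2])/K[1,1]*d,d],-1)
    return (c-m["t"])@m["R"]   # R^T(c-t)
def proj(name,X):
    m=camera_model(name);c=np.atleast_2d(X)@m["R"].T+m["t"];p=c@m["K"].T
    return p[:,:2]/p[:,2:]
E
python3 - <<'E'
from h import *
im=cv2.imread("pics/top0.png");d=np.load("pics/top0.npy");P=deproj("top",d)
hsv=cv2.cvtColor(im,cv2.COLOR_BGR2HSV);H,S,V=[hsv[...,i].astype(int) for i in range(3)]
roi=np.zeros((480,640),bool);roi[228:312,225:460]=1
Z=P[...,2]
def show(n,m):
    m=m&roi&(d>0);p=P[m]
    if len(p)==0:print(n,'none');return p
    print(n,len(p),'mean',p.mean(0).round(1),'med',np.median(p,0).round(1),'lo',p.min(0).round(),'hi',p.max(0).round());return p
red=((H<8)|(H>172))&(S>150)&(V>60)
U=np.mgrid[0:480,0:640][1]
show('handle',red&(U>400));show('nut',red&(U>340)&(U<392)&(Z>60));
show('green',(H>50)&(H<80)&(S>120)&(V>50));show('blue',(H>100)&(H<125)&(S>120))
# fits: rails/bases
p=show('dial',(Z>100)&(U<310)); 
wood=roi&(Z>14)&(Z<26)&(U<345)&(U>225);p=show('base',wood)
c=im[225:315,220:465];cv2.imwrite("pics/topz.png",cv2.resize(c,None,fx=3.2,fy=3.2,interpolation=cv2.INTER_CUBIC))
cs=cv2.imread("pics/side0.png")[180:420,160:440];cv2.imwrite("pics/sidez.png",cv2.resize(cs,None,fx=2.4,fy=2.4,interpolation=cv2.INTER_CUBIC))
E
```

```text
handle 299 mean [ 447.8 -230.1  149.5] med [ 447.8 -228.8  149.7] lo [ 441. -270.  143.] hi [ 454. -191.  154.]
nut 264 mean [ 529.9 -119.1   89.5] med [ 527.3 -117.3   95.2] lo [ 512. -153.   65.] hi [552. -93. 101.]
green 139 mean [ 565.3 -143.4   66.1] med [ 565.1 -143.1   67.8] lo [ 545. -161.   11.] hi [ 585. -127.   72.]
blue 151 mean [ 516.8 -224.2   45.4] med [ 512.8 -219.7   45.4] lo [ 508. -263.   18.] hi [ 556. -193.   98.]
dial 663 mean [531.5  54.6 121.6] med [531.1  54.  123.6] lo [520.  10. 100.] hi [547. 102. 136.]
base 3749 mean [528.8  20.3  19.4] med [523.2   5.1  19.7] lo [441. -87.  14.] hi [587. 146.  26.]
```

View pics/topz.png

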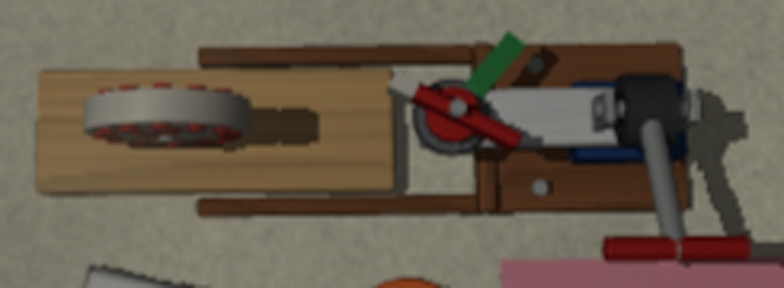

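View pics/sidez.png

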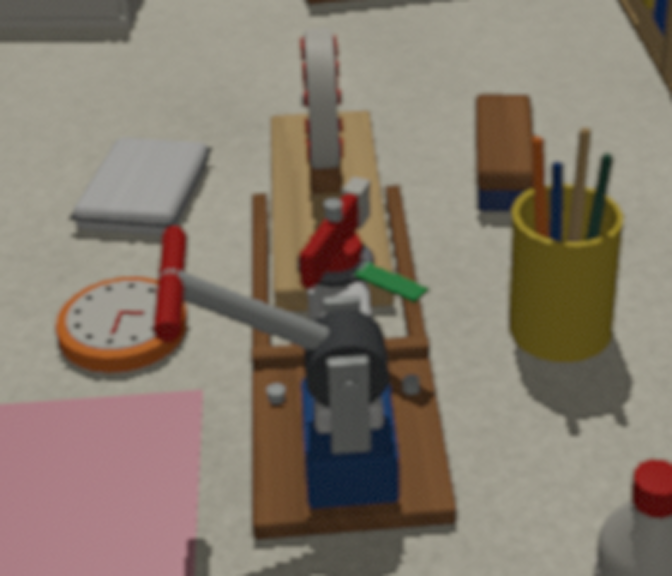

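The zoom shows the white tip pointing left and slightly up (zoomed (400,83)), and the green tab up-right (512,42). So the nut needs roughly 1.8 rad clockwise. Next I'll fit the clamp pose.

```bash
python3 - <<'E'
from h import *
im=cv2.imread("pics/top0.png");d=np.load("pics/top0.npy");P=deproj("top",d)
X,Y,Z=[P[...,i] for i in range(3)]
hsv=cv2.cvtColor(im,cv2.COLOR_BGR2HSV);H,S,V=[hsv[...,i].astype(int) for i in range(3)]
# rails
r=(Z>11)&(Z<17)
res=[]
for nm,lo,hi in(('far',570,592),('near',460,490)):
    m=r&(X>lo)&(X<hi)&(Y>-120)&(Y<50);p=P[m];
    l=cv2.fitLine(p[:,:2].astype(np.float32),cv2.DIST_HUBER,0,.01,.01).ravel();print(nm,len(p),l,'Ymax',np.sort(p[:,1])[-8:].round(), 'angle',np.arctan2(-l[0]*np.sign(l[1]),abs(l[1])))
    res.append(l)
# base of clock z 20
m=(Z>17)&(Z<23)&(X>480)&(X<575)&(Y>-95)&(Y<160)&(H>8)&(H<25)&(V>90)
p=P[m];print('base',cv2.minAreaRect(p[:,:2].astype(np.float32)),p[:,2].mean())
# white tip : bright low sat Z>75 near nut
m=(Z>75)&(S<70)&(V>110)&(Y>-115)&(Y<-60)&(X>510)&(X<570);print('white',m.sum(),P[m].mean(0),P[m].min(0),P[m].max(0))
m=((H<8)|(H>172))&(S>150)&(Z>88)&(Y<-60)&(Y>-165);p=P[m];print('red blade',len(p),p.mean(0),cv2.minAreaRect(p[:,:2].astype(np.float32)))
m2=m|((Z>85)&(S<70)&(V>110)&(Y>-115)&(Y<-60)&(X>510)&(X<570))
p=P[m2];print('blade',len(p),cv2.minAreaRect(p[:,:2].astype(np.float32)),cv2.fitLine(p[:,:2].astype(np.float32),2,0,.01,.01).ravel())
m=(H>50)&(H<80)&(S>120)&(V>50)&(Z>60)&(X>530)&(X<600)&(Y<-100);p=P[m];print('green',p.mean(0),cv2.minAreaRect(p[:,:2].astype(np.float32)),cv2.fitLine(p[:,:2].astype(np.float32),2,0,.01,.01).ravel())
E
```

```text
far 398 [ 1.6635212e-03  9.9999863e-01  5.8142816e+02 -3.7703926e+01] Ymax [40. 40. 40. 42. 42. 42. 42. 42.] angle -0.0016635219
near 437 [ 8.4051853e-03 -9.9996465e-01  4.8358041e+02 -3.7935223e+01] Ymax [40. 40. 40. 42. 42. 42. 42. 42.] angle 0.008405284
base ((532.0579833984375, 31.769447326660156), (227.8645477294922, 79.04145050048828), 89.28252410888672) 19.932969417789867
white 38 [549.60530391 -85.76359609  98.97454587] [543.14724646 -93.04782216  95.59352732] [555.93599284 -77.96264056 103.05632817]
red blade 202 [ 570.21282076 -122.94683237   99.81990456] ((688.2001342773438, -109.41218566894531), (361.2156066894531, 59.431915283203125), 4.593254089355469)
blade 240 ((687.689697265625, -103.05833435058594), (361.2156066894531, 72.18055725097656), 4.593254089355469) [ 9.9992841e-01  1.1967302e-02  5.6694995e+02 -1.1705949e+02]
green [ 564.80010458 -143.35324749   67.94789069] ((565.1696166992188, -143.61375427246094), (12.57502269744873, 42.321319580078125), 49.018001556396484) [   0.75693566   -0.6534894   564.8001     -143.35324   ]
```

```bash
cat >> h.py <<'E'
RX=np.array([[0,1,0],[1,0,0],[0,0,-1.]]) # jaws along world x, tool x = +y
def Rjaw(a,flip=0):
    "jaw (tool y) along world direction angle a"
    y=np.array([np.cos(a),np.sin(a),0])*(-1 if flip else 1);z=np.array([0,0,-1.]);return np.stack([np.cross(y,z),y,z],1)
def st(tag=''):
    s=read_state();print(tag,'t',round(s['clock'],2),'tcp',s['tcp_pos'].round(1),'F',s['force'].round(1),'open',round(s['opening'],1),'j',s['joints'].round(2));return s
E
python3 - <<'E'
from h import *
im=cv2.imread("pics/top0.png");d=np.load("pics/top0.npy");P=deproj("top",d)
for n,(r0,r1,c0,c1) in dict(cup=(165,218,338,384),glue=(180,216,455,492),eraser=(183,217,235,298),tin=(306,358,238,302),toy=(308,356,324,372)).items():
    p=P[r0:r1,c0:c1].reshape(-1,3);p=p[(p[:,2]>6)&(p[:,2]<300)];print(n,p.min(0).round(),p.max(0).round())
m=camera_model("top")
X,Y,Z=[P[...,i] for i in range(3)]
hsv=cv2.cvtColor(im,cv2.COLOR_BGR2HSV);H,S,V=[hsv[...,i].astype(int) for i in range(3)]
mm=(((H<8)|(H>172))&(S>150)|((S<70)&(V>110)))&(Z>91)&(Y<-60)&(Y>-165)&(X>500)&(X<575);p=P[mm];print('blade',len(p),p.mean(0),cv2.minAreaRect(p[:,:2].astype(np.float32)),cv2.fitLine(p[:,:2].astype(np.float32),2,0,.01,.01).ravel())
for a in (RX,-RX*[1,1,-1]):
  for q in ([446,-257,250],[446,-257,137],[619,-257,137],[532,-119,105],[532,170,20]):
    print(q,solve_ik(q,a))
E
```

```text
cup [ 641. -151.    6.] [709. -84. 142.]
glue [ 640. -374.    6.] [ 687. -328.  116.]
eraser [641.  14.   6.] [701. 135.  42.]
tin [349.  10.   8.] [447. 128.  25.]
toy [ 355. -130.    6.] [437. -49.  21.]
blade 204 [ 532.34346422 -116.3764941    97.53222735] ((533.0587768554688, -115.73648834228516), (82.03336334228516, 10.302702903747559), 61.946510314941406) [ 4.75245595e-01  8.79853189e-01  5.32343445e+02 -1.16376495e+02]
[446, -257, 250] [-6.51136814e-01  3.29529562e-01  1.81951162e+00 -4.44089210e-16
  9.92551469e-01 -6.51136814e-01]
[446, -257, 137] [-6.51136814e-01  4.83502426e-01  1.94071339e+00 -4.44089210e-16
  7.17376835e-01 -6.51136814e-01]
[619, -257, 137] [-4.92012024e-01  6.66505152e-01  1.54330319e+00 -4.44089210e-16
  9.31784314e-01 -4.92012024e-01]
[532, -119, 105] [-3.41242951e-01  5.66184578e-01  1.89119228e+00 -4.44089210e-16
  6.84215794e-01 -3.41242951e-01]
[532, 170, 20] [ 1.91023841e-01  7.18199680e-01  1.89901615e+00 -4.44089210e-16
  5.24376824e-01  1.91023841e-01]
[446, -257, 250] [-6.51136814e-01  3.29529562e-01  1.81951162e+00 -4.44089210e-16
  9.92551469e-01  2.49045584e+00]
[446, -257, 137] [-6.51136814e-01  4.83502426e-01  1.94071339e+00 -4.44089210e-16
  7.17376835e-01  2.49045584e+00]
[619, -257, 137] [-4.92012024e-01  6.66505152e-01  1.54330319e+00 -4.44089210e-16
  9.31784314e-01  2.64958063e+00]
[532, -119, 105] None
[532, 170, 20] None
```

```bash
python3 - <<'E'
from h import *
goto([446.5,-256,230],RX); set_gripper(50,30)
st()
im,d=camera("wrist");cv2.imwrite("pics/w1.png",im)
E
```

```text
t 2.26 tcp [ 446.4 -256.2  230. ] F [ 0.1 -0.9  0.5] open 50.3 j [-0.65  0.35  1.84  0.    0.94 -0.65]
```

View pics/w1.png

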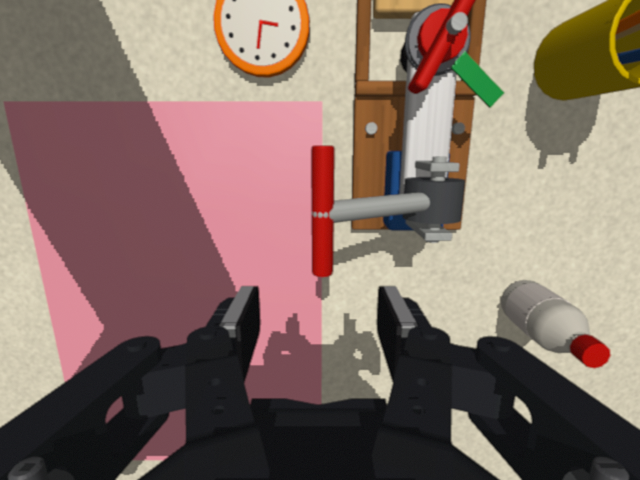

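The bar (columns 311–333, rows 146–276) lies centred between the fingers (midpoint about column 318). Now I'll descend, cage the bar loosely off-centre and swing it along the arc.

```bash
cat >> h.py <<'E'
O=np.array([532.5,-116.5]);YAW=0.006
def W(x,y,z):
    c,s=np.cos(YAW),np.sin(YAW);return np.array([O[0]+c*x-s*y,O[1]+s*x+c*y,z])
def arc(th,dy=-25):  # TCP for grasp point at the bar centre
    a=np.pi-np.pi/6-th
    return W(100*np.cos(a),-115+dy,92+100*np.sin(a)-5)
E
python3 - <<'E'
from h import *
print(movel(arc(0.0),feed=100,threshold=12));st('down')
set_gripper(19,25);st('caged')
for th in np.linspace(0.1,2.06,15):
    movel(arc(th),feed=120,threshold=None)
    
    if int(th*10)%3==0: st(f'{th:.2f}')
st('open')
im,d=camera("top");cv2.imwrite("pics/top1.png",im)
im,d=camera("wrist");cv2.imwrite("pics/w2.png",im)
E
```

```text
False
down t 3.39 tcp [ 446.9 -257.2  137.5] F [-0.4 -0.8  0.6] open 49.9 j [-0.65  0.48  1.94 -0.    0.72 -0.65]
caged t 3.79 tcp [ 446.8 -257.   137.2] F [-0.9  0.4  0.2] open 18.9 j [-0.65  0.48  1.94 -0.    0.72 -0.65]
0.38 t 4.58 tcp [ 469.5 -256.8  166.1] F [-13.9  -0.9  10.2] open 19.0 j [-0.62  0.47  1.86 -0.    0.82 -0.62]
0.66 t 5.11 tcp [ 495.8 -256.7  179.3] F [-0.1  0.7 -0.4] open 19.3 j [-0.6   0.47  1.8   0.    0.87 -0.6 ]
0.94 t 5.64 tcp [ 522.5 -256.5  186.1] F [-0.1  0.4 -0.2] open 19.1 j [-0.57  0.5   1.73  0.    0.91 -0.57]
1.22 t 6.17 tcp [ 550.4 -256.3  185.2] F [ 0.6  0.7 -0.4] open 19.0 j [-0.54  0.53  1.67  0.    0.94 -0.54]
1.50 t 6.71 tcp [ 576.9 -256.2  176.7] F [-0.1  0.5 -0.4] open 19.2 j [-0.52  0.57  1.62  0.    0.96 -0.52]
open t 7.78 tcp [ 618.1 -255.9  139.5] F [ 0.2  0.  -0.2] open 18.8 j [-0.49  0.66  1.54  0.    0.94 -0.49]
```

View pics/w2.png

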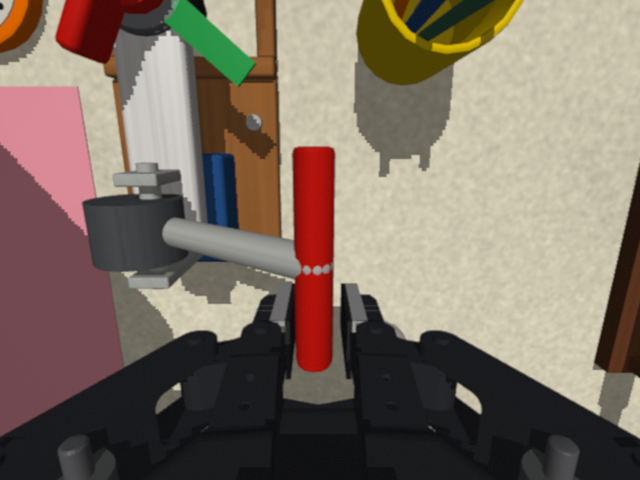

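The lever is over to +x and the bar is still between the pads (column 315). I'll release it, lift, and look at the nut from above.

```bash
python3 - <<'E'
from h import *
set_gripper(50);p=read_state()['tcp_pos'];movel([p[0],p[1],235],feed=250)
im,d=camera("top");cv2.imwrite("pics/top2.png",im);np.save("pics/top2.npy",d)
goto(W(0,-45,270),RX)
pause(.2)
s=st();im,d=camera("wrist");cv2.imwrite("pics/w3.png",im);np.save("pics/w3.npy",d);np.savez("pics/w3.npz",p=s['tcp_pos'],R=s['tcp_rot'])
E
```

```text
t 9.65 tcp [ 533.1 -162.1  269.1] F [-0.5  0.8 -0.4] open 49.9 j [-0.41  0.37  1.7  -0.    1.08 -0.41]
```

View pics/w3.png

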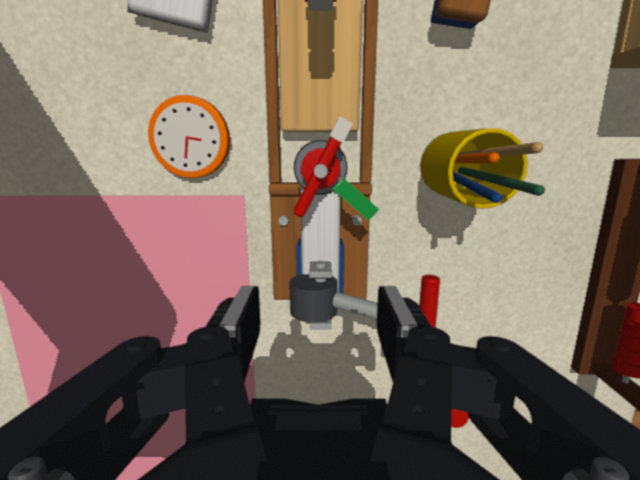

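View pics/top2.png

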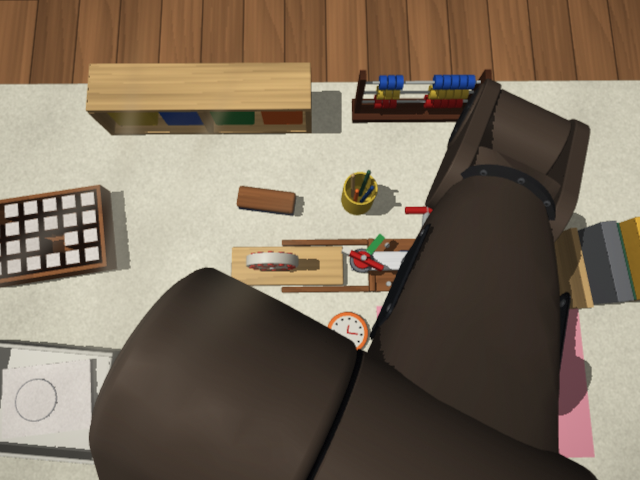

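The wrist view shows the lever open, the white tip at (343,130), the nut hub at (320,171) and the green tab at (356,199). I'll measure the angles by deprojection, then push the clock.

```bash
cat >> h.py <<'E'
def wdeproj(d,p,R):
    m=camera_model("wrist");K=m["K"];T=m["tool_from_camera"];v,u=np.mgrid[0:480,0:640]
    c=np.stack([(u-K[0,2])/K[0,0]*d,(v-K[1,2])/K[1,1]*d,d],-1)
    return (c@T[:3,:3].T+T[:3,3])@R.T+p
def nutmeas(im,d,p,R,zmin=95):
    P=wdeproj(d,p,R);X,Y,Z=[P[...,i] for i in range(3)]
    hsv=cv2.cvtColor(im,cv2.COLOR_BGR2HSV);H,S,V=[hsv[...,i].astype(int) for i in range(3)]
    near=(np.hypot(X-O[0],Y-O[1])<75)
    red=((H<8)|(H>172))&(S>150); wh=(S<60)&(V>110)
    t=near&(red|wh)&(Z>zmin+8)&(Z<zmin+25)
    q=P[t];print('blade',len(q),q.mean(0).round(1),cv2.minAreaRect(q[:,:2].astype(np.float32)))
    w=P[near&wh&(Z>zmin+8)&(Z<zmin+25)&(np.hypot(X-O[0],Y-O[1])>22)];r=P[near&red&(Z>zmin+8)&(Z<zmin+25)]
    l=cv2.fitLine(q[:,:2].astype(np.float32),2,0,.01,.01).ravel()[:2]
    c=np.array(cv2.minAreaRect(q[:,:2].astype(np.float32))[0])
    if l@(w.mean(0)[:2]-c)<0:l=-l
    g=P[near&(H>50)&(H<85)&(S>120)&(Z>60)&(Z<100)];lg=cv2.fitLine(g[:,:2].astype(np.float32),2,0,.01,.01).ravel()[:2]
    gm=g.mean(0)[:2]
    if lg@(gm-c)<0:lg=-lg
    ang=lambda v:np.arctan2(v[0],v[1])
    print('white',len(w),w.mean(0).round(1),'tip ang',ang(l).round(3),'green',len(g),g.mean(0).round(1),'ang line',ang(lg).round(3),'from centre',ang(gm-c).round(3),ang(gm-O).round(3),'c',c.round(1))
    return ang(l),ang(lg),c
E
python3 - <<'E'
from h import *
z=np.load("pics/w3.npz");im=cv2.imread("pics/w3.png");d=np.load("pics/w3.npy")
nutmeas(im,d,z['p'],z['R'])
P=wdeproj(d,z['p'],z['R']);print(P[410,458],P[20:22,320],P[120,300:302])
E
```

```text
blade 1232 [ 537.8 -112.   111.5] ((536.4066162109375, -115.30966186523438), (83.69290161132812, 11.379143714904785), 62.893310546875)
white 328 [551.8 -85.1 112.4] tip ang 0.48 green 700 [ 567.5 -142.9   81.4] ang line 2.275 from centre 2.297 2.217 c [ 536.4 -115.3]
[ 668.19856134 -342.28665843  110.25792365] [[536.13001172  16.95214351  20.01036353]
 [536.13354799  16.3752082   19.14752842]] [[516.01446547 -72.26597216  20.56605751]
 [516.98614499 -72.22096671  19.84443937]]
```

```bash
python3 - <<'E'
from h import *
x=533.5
movel([x,40,270],feed=350); movel([x,185,240],feed=300);set_gripper(40)
print(movel([x,185,20],feed=200,threshold=15));st('low')
h=movel([x,166,20],feed=100,threshold=8);st(f'{h}')
h=movel([x,97,20],feed=60,threshold=14);st(f'push {h}')
im,d=camera("side");cv2.imwrite("pics/s3.png",im)
im,d=camera("top");cv2.imwrite("pics/t3.png",im);np.save("pics/t3.npy",d)
E
```

```text
False
low t 12.57 tcp [534.  185.1  20.9] F [-0.2  0.6  0.1] open 40.1 j [0.22 0.72 1.88 0.   0.54 0.22]
False t 12.92 tcp [533.8 165.5  20.6] F [ 0.3 -0.3  0.2] open 40.3 j [0.18 0.72 1.9  0.   0.52 0.18]
push True t 13.86 tcp [533.7 106.1  20. ] F [0.3 8.  3.2] open 39.9 j [0.07 0.71 1.94 0.   0.5  0.07]
```

View pics/s3.png

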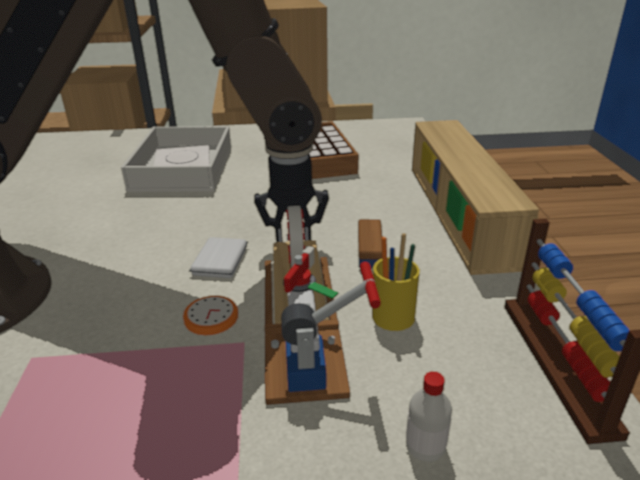

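View pics/t3.png

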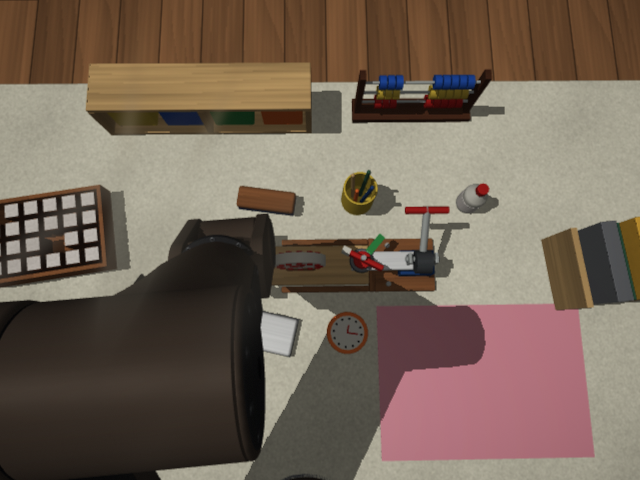

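The clock's toe has reached the stop region: it stopped at TCP y = 106 and I expected about 104.5. I'll press once more to confirm, then look at the nut up close.

```bash
python3 - <<'E'
from h import *
x=533.5
h=movel([x,99,20],feed=30,threshold=22);s=st(f'push {h}')
movel([x,125,20],feed=150);movel([x,170,60],feed=250);movel([x,170,240],feed=350)
goto([x,-116-30,215],RX);set_gripper(50);pause(.2)
s=st();im,d=camera("wrist");cv2.imwrite("pics/w4.png",im)
nutmeas(im,d,s['tcp_pos'],s['tcp_rot'])
im,d=camera("top");cv2.imwrite("pics/t4.png",im);np.save("pics/t4.npy",d)
E
```

```text
push True t 14.17 tcp [533.7 106.   20. ] F [ 0.1 10.4  2. ] open 39.7 j [0.07 0.71 1.94 0.01 0.5  0.07]
 t 17.18 tcp [ 533.6 -145.7  215. ] F [-0.6  0.3  1. ] open 50.0 j [-0.39  0.42  1.77 -0.    0.95 -0.39]
blade 1777 [ 537.6 -111.7  111.4] ((536.3701171875, -115.41714477539062), (84.03338623046875, 11.27889633178711), 63.18358612060547)
white 468 [551.6 -84.8 112.3] tip ang 0.479 green 976 [ 567.2 -142.5   81.3] ang line 2.285 from centre 2.292 2.214 c [ 536.4 -115.4]
```

View pics/w4.png

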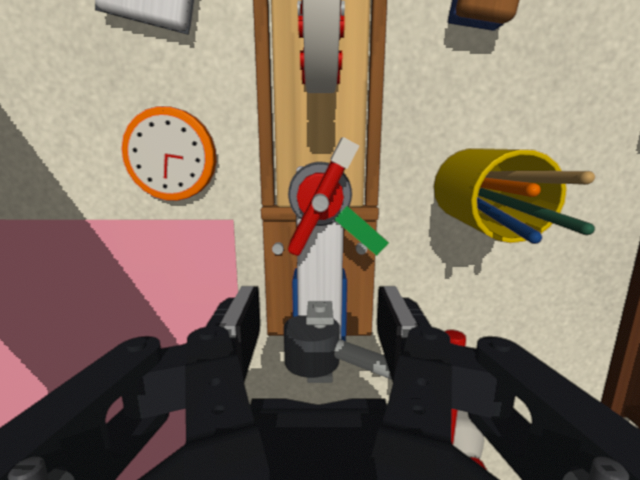

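```bash
python3 - <<'E'
from h import *
c=[535,-115.8]
a0,a1=0.475,2.29
R0=Rjaw(-a0);R1=Rjaw(-a1)
goto([*c,170],R0)
print(movel([*c,107],feed=120,threshold=12));st('down')
set_gripper(5,30);st('grip')
q=read_state()['joints'];q2=q.copy();n=6
for k in range(1,n+1):
    R=Rjaw(-(a0+(a1-a0)*k/n)); j=solve_ik([*c,107],R); 
    if k in(1,n):print(j.round(3) if j is not None else None)
    move_j(j)
s=st('rot');R=s['tcp_rot'];print('jaw',np.arctan2(R[1,1],R[0,1]))
E
```

```text
False
down t 18.52 tcp [ 535.3 -116.1  107.6] F [-0.  -0.3 -0.5] open 50.0 j [-0.33  0.56  1.88  0.    0.69  0.14]
grip t 18.96 tcp [ 534.6 -115.5  107.8] F [-4.2  1.8  8.4] open 9.4 j [-0.33  0.56  1.88  0.    0.69  0.14]
[-0.334  0.565  1.884 -0.     0.692  0.444]
[-0.334  0.565  1.884 -0.     0.692  1.956]
rot t 21.31 tcp [ 534.3 -114.7  107.8] F [-5.5  8.6 11.1] open 9.2 j [-0.33  0.56  1.89  0.    0.69  1.96]
jaw -2.2904918033097728
```

```bash
python3 - <<'E'
from h import *
set_gripper(50);movel([534.5,-115.2,170],feed=200)
goto([534.5,-146,215],RX);pause(.2)
s=st();im,d=camera("wrist");cv2.imwrite("pics/w5.png",im)
nutmeas(im,d,s['tcp_pos'],s['tcp_rot'])
im,d=camera("top");cv2.imwrite("pics/t5.png",im);np.save("pics/t5.npy",d)
P=deproj("top",d);X,Y,Z=[P[...,i] for i in range(3)]
m=(Z>17)&(Z<23)&(abs(X-532)<36)&(Y>70)&(Y<140);print('tail',np.sort(P[m][:,1])[-5:])
E
```

```text
t 24.46 tcp [ 534.5 -146.   214.9] F [ 0.1 -0.4 -0.1] open 49.8 j [-0.39  0.42  1.77 -0.    0.95 -0.39]
blade 1883 [ 536.9 -115.4  111.2] ((536.4849853515625, -115.84893798828125), (11.63276195526123, 84.5969467163086), 48.81071853637695)
white 426 [ 562.2 -137.9  112.1] tip ang 2.295 green 362 [ 575.6 -147.5   81.4] ang line 2.496 from centre 2.25 2.194 c [ 536.5 -115.8]
tail [93.13419058 93.13956107 93.14415271 93.17220055 93.2254384 ]
```

View pics/w5.png

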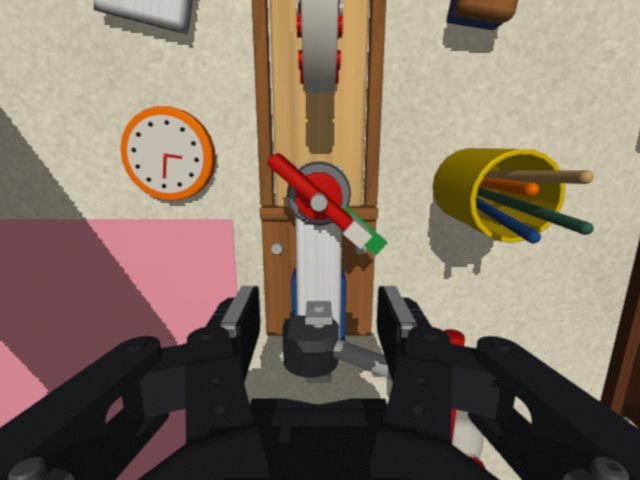

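View pics/t5.png

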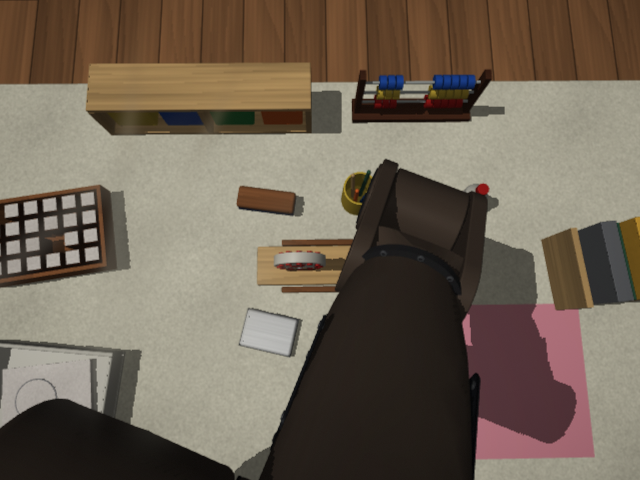

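The tip is at 2.295 rad and the tab at 2.29 rad. The tail is at y = 93.2, so the toe is about at clamp y −20. Now I'll close the lever.

```bash
python3 - <<'E'
from h import *
p=arc(2.06);goto([p[0],p[1],220],RX)
print(movel(p,feed=150,threshold=12));st('down')
set_gripper(19,25);st('cage')
im,d=camera("wrist");cv2.imwrite("pics/w6.png",im)
for th in np.linspace(1.95,0.0,15):
    movel(arc(th),feed=110)
    if th<0.9: st(f'{th:.2f}')
h=movel(arc(-0.08),feed=20,threshold=20);st(f'end {h}')
E
```

```text
False
down t 25.85 tcp [ 618.5 -255.8  140.9] F [ 0.5 -0.4  0.4] open 50.2 j [-0.49  0.66  1.54 -0.    0.94 -0.49]
cage t 26.25 tcp [ 618.2 -256.   140.3] F [-0.2 -0.7  1.1] open 19.1 j [-0.49  0.66  1.54 -0.    0.94 -0.49]
0.84 t 28.75 tcp [ 512.4 -256.7  184.7] F [-0.6 -0.3  1. ] open 19.0 j [-0.58  0.49  1.76  0.    0.9  -0.58]
0.70 t 29.02 tcp [ 499.1 -256.7  180.9] F [ 0.2 -0.3 -0.2] open 18.9 j [-0.59  0.48  1.79 -0.    0.88 -0.59]
0.56 t 29.3 tcp [ 486.4 -256.8  175.2] F [ 0.   0.2 -0. ] open 18.9 j [-0.61  0.47  1.82  0.    0.85 -0.61]
0.42 t 29.57 tcp [ 474.6 -256.8  167.9] F [-0.   0.8 -0. ] open 19.1 j [-0.62  0.47  1.85 -0.    0.82 -0.62]
0.28 t 29.85 tcp [ 463.9 -256.9  158.9] F [ 0.7  0.1 -0.4] open 19.1 j [-0.63  0.47  1.88  0.    0.79 -0.63]
0.14 t 30.12 tcp [ 454.6 -256.9  148.6] F [ 0.7 -0.2  0.3] open 18.9 j [-0.64  0.47  1.91 -0.    0.76 -0.64]
0.00 t 30.4 tcp [ 446.7 -256.9  137. ] F [-0.3  0.4  0. ] open 19.0 j [-0.65  0.48  1.94 -0.    0.72 -0.65]
end False t 30.95 tcp [ 445.3 -257.9  131.1] F [12.6 -0.1  5.4] open 19.1 j [-0.65  0.49  1.95  0.    0.69 -0.65]
```

View pics/w6.png

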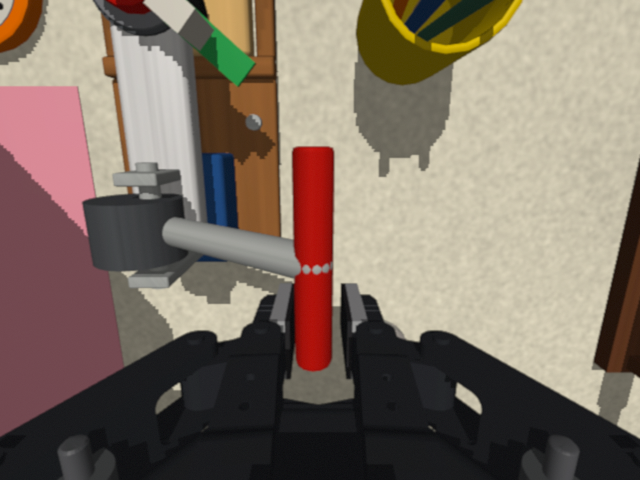

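```bash
python3 - <<'E'
from h import *
movel(arc(-0.02),feed=50);st()
set_gripper(50);p=read_state()['tcp_pos'];movel([p[0],p[1],240],feed=200);pause(.2)
im,d=camera("wrist");cv2.imwrite("pics/w7.png",im)
goto([300,-520,300],RX);pause(.3);st()
im,d=camera("top");cv2.imwrite("pics/t7.png",im);np.save("pics/t7.npy",d)
P=deproj("top",d);X,Y,Z=[P[...,i] for i in range(3)]
hsv=cv2.cvtColor(im,cv2.COLOR_BGR2HSV);H,S,V=[hsv[...,i].astype(int) for i in range(3)]
m=(Z>17)&(Z<23)&(abs(X-532)<36)&(Y>70)&(Y<140);print('tail',np.sort(P[m][:,1])[-5:])
red=((H<8)|(H>172))&(S>150)
m=red&(Z>110)&(Y<-170)&(Y>-290)&(X>400)&(X<660);print('handle',m.sum(),P[m].mean(0))
mm=(red|((S<70)&(V>110)))&(Z>91)&(Y<-60)&(Y>-165)&(X>500)&(X<575);p=P[mm].astype(np.float32);print('blade',cv2.minAreaRect(p[:,:2]))
c=im[225:325,220:465];cv2.imwrite("pics/t7z.png",cv2.resize(c,None,fx=3.2,fy=3.2,interpolation=cv2.INTER_CUBIC))
im,d=camera("side");cv2.imwrite("pics/s7z.png",cv2.resize(im[180:420,160:440],None,fx=2.4,fy=2.4,interpolation=cv2.INTER_CUBIC))
E
```

```text
t 31.22 tcp [ 445.5 -256.8  135.2] F [ 1.4 -0.7  1.1] open 18.9 j [-0.65  0.49  1.94 -0.    0.71 -0.65]
 t 34.02 tcp [ 300.6 -519.5  300. ] F [ 0.6 -0.  -0.2] open 50.1 j [-1.16  0.41  1.55  0.    1.19 -1.16]
tail [93.18311909 93.20967375 93.25574093 93.31905438 93.3343383 ]
handle 306 [ 446.35735833 -230.72952589  147.81531639]Traceback (most recent call last):
  File "<stdin>", line 12, in <module>
cv2.error: OpenCV(4.12.0) /io/opencv/modules/imgproc/src/convhull.cpp:143: error: (-215:Assertion failed) total >= 0 && (depth == CV_32F || depth == CV_32S) in function 'convexHull'
```

View pics/w7.png

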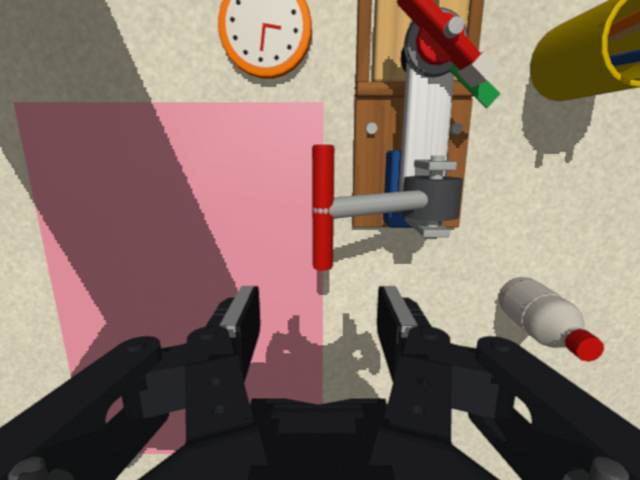

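```bash
python3 - <<'E'
from h import *
im=cv2.imread("pics/w7.png");cv2.imwrite("pics/w7z.png",cv2.resize(im[0:140,350:530],None,fx=4,fy=4,interpolation=cv2.INTER_CUBIC))
im=cv2.imread("pics/t7.png");cv2.imwrite("pics/t7z.png",cv2.resize(im[225:325,220:465],None,fx=3.2,fy=3.2,interpolation=cv2.INTER_CUBIC))
im,d=camera("side");cv2.imwrite("pics/s7z.png",cv2.resize(im[180:420,160:440],None,fx=2.4,fy=2.4,interpolation=cv2.INTER_CUBIC))
E
```

View pics/w7z.png

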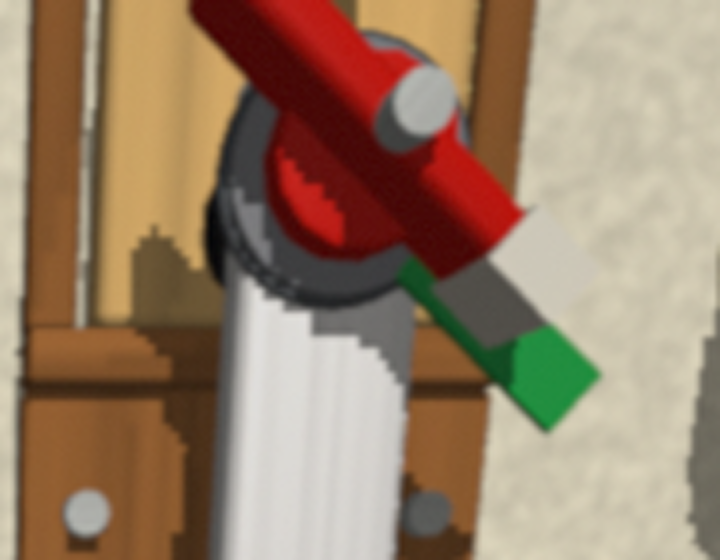

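View pics/t7z.png

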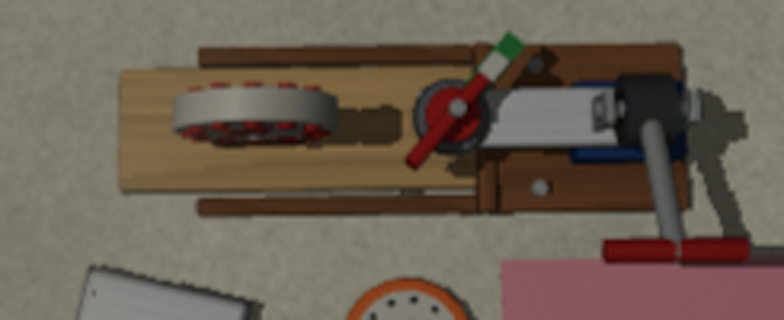

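View pics/s7z.png

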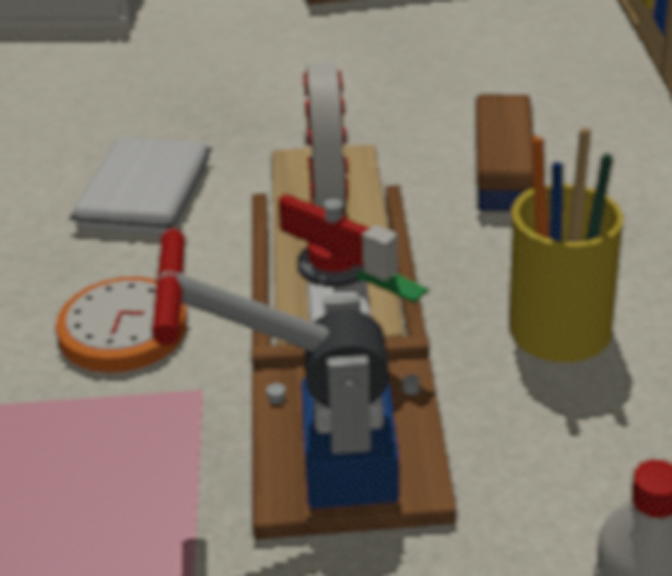

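The pictures show the tip over the tab, the lever closed (handle z 147.8, slightly lower than at the start), the toe against the stop and the bystanders in place. The arm is clear, so I'll hand in.

```bash
python3 -c "
from h import *
finish_job();st()"
```

```text
the job is handed in; nothing more can be done
the job is handed in; nothing more can be done
```

I finished the job and handed it in at about 34 s of the 72 s allowed. The system gives no verdict on it.

**What I did:** I flipped the lever open with a loose cage grip on the handle. I pushed the clock by its tail until it met the stop, then turned the nut about 1.8 rad clockwise. Last, I swung the lever back to its end stop and moved the arm clear.

**Last checks:**
- **Clock:** its tail is at world y ≈ 93 mm, so the toe is at about clamp y = -20 mm, touching the stop. It did not move further under a second push and looks upright in the pictures.
- **White tip:** it measured 2.295 rad against about 2.29 rad for the green tab, which is under 1 mm at the tip. I took this before closing the lever. The pictures taken afterwards still show the tip over the tab.
- **Lever:** it met its end stop when closing with about 13 N, and the handle now sits slightly lower than at the start.
- **Bystanders:** the pictures show no visible change in their positions, and the arm touches nothing.

**Not confirmed:**
- The shoe's pressing force on the toe could not be measured. I infer it from the closed lever and the toe being under the shoe.
- The wrist and top cameras disagreed by about 3 mm on the nut's axis, which made no difference to the grip.
- One last numeric check of the nut angle failed because a height filter left no points, so I judged the final angle from the pictures.

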